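Seat a door rail in the drilling jig and shut both toggle clamps

ROBOT

A 7-joint arm with a two-finger parallel gripper is mounted at the origin on a cart in front of the work surface, level with it; the furniture and walls round the work are solid. World frame = base frame: x ahead of the robot, y to its left, z up, the work surface at z = 0. Lengths are in m, angles in rad, forces in N, time in s.
With the tool pointing down it reaches from about 0.425 to 0.875 m from the base axis. Payload 8.4 kg.
Tool frame: the origin (TCP) lies on the front face of the gripper's body, between the roots of the fingers; the fingertips stand 73 mm ahead of it and the grasp point (between the pads) lies 54 mm ahead of it; z points along the fingers, y is the line along which they close (so a half turn about z gives the same grasp; the last joint's range is limited). The gripper opens to 85 mm and grips with 20 to 120 N. Pads are 22 mm wide; open, the fingers measure 114 mm over their backs; the gripper's body (76 mm by 85 mm) begins 54 mm behind the grasp point. The pads swing forward as they close: fully open they stand 13 mm farther back than shut.
Start: joints at [1.209, 0.333, 0.04, 1.465, -0.013, 1.343, -0.059], TCP at [0.169, -0.628, 0.304] pointing down, gripper open.
Joint ranges: [-2.58, 2.58], [-0.38, 2.09], [-1.3, 1.39], [0.25, 2.4], [-1.5, 4.64], [0.08, 2.09], [-2.65, 2.65]. Speed limits (rad/s): [2.22, 2.22, 2.79, 2.79, 3.14, 3.14, 3.14].

INTERFACE

Orientations are given as a rotation vector (axis times angle).
In Python, from bench import get_state, camera, sign_off gives the robot as it stands. The module is installed in compiled form; this text tells all that it offers.
- The arm moves only by the tool drive_tool, never from a script. Its argument "increments" is a list of rows, each a list of 3 entries, a list of its own where there are three numbers: the shift along the world's x, y, z in m, then the turn, a rotation vector about the world's x, y, z in degrees, then the finger opening in m, from 0 to 0.0854. A call has 1 to 20 rows; each row is the pose to reach, as a shift and turn from the pose commanded when the call began; what a row does not reach only later rows make up. A row lasts 1/12 s, in which the tool goes at most 41.7 mm and 7.16 degrees, less where a joint would pass 70% of its speed; a pose out of reach is approached as far as the arm can. A call with a gripper value outside its range is refused whole. The fingers move at their own pace and stop on an object; "newtons" is the grip in N (left out, the last holds). Time passes only in rows, so rows that repeat a pose let the fingers close. It gives the time, the measured TCP pose, the force, the opening and the grip force at its end, in the units of the state.
- get_state(): the state, without advancing time (a new reading comes with each control period).
- camera(name): name is "scene" or "top" or "wrist"; returns a dict with "pixels" (480x640x3 uint8, red, green, blue), "intrinsics" (3x3 intrinsics, pixels), "k1" (the pictures are not rectified: a ray, as slopes to the right and down, at radius r is drawn at 1 + k1 r^2 times it, then the intrinsics apply), "R" (3x3) and "t" (3): a world point X has camera coordinates R X + t. Camera axes: x right, y down, z forward; pixel columns grow to the right and rows downward; lengths in m; the calibration is good to about 2 mm. A picture is of the moment at which its call begins. There is no depth.
- sign_off(): hands the job in; it is judged then, once.
The state is a dict: "time": time; "q": joint angles; "dq": joint speeds; "joint_torque": joint torques, N m; "tcp_pos": TCP position; "orientation": TCP orientation; "contact_force": force on the tool from outside, world axes, zero at the start; "torque": the same for the moment, N m; "grip_width": finger opening in m; "gripper_force": force on a finger pad.
Only numpy, scipy, OpenCV 4.12 (cv2) and the standard library are available. Lean on these libraries where they do the work, as an engineer would, in place of code of your own. Each camera call takes 0.05 s, during which the arm holds its last target. There are 200 camera calls.

TASK

The grooved door rail lies loose in the drilling jig in front of you, ready for boring. Push it with the fingertips, flat on the jig's base and never lifted, until it is hard and square against both the back fence and the end stop; then push the two open toggle clamps fully shut so that their red feet press on the rail. Leave the things lying round the jig where they are.

Things in the scene. Friction and masses are not known exactly. Their poses are not given: they have to be found in the camera images.
- jig: Plywood drilling jig screwed to the bench, 170x300 mm. Origin: centre of its underside; x towards its back fence, y left towards its end stop, z up ('jig frame', used below). Base board x -85 to 85, y -150 to 150 mm, top face at z 18. Back fence along the rear edge, inner face x = 55. End stop at the left end, inner face y = 122, from x -46 to 55. Fence and stop are 48 mm high.
- rail: Workpiece: pine door rail lying flat on the jig's base, 75 (x) x 260 (y) x 21 mm, 0.3 kg, groove in its front edge, three pencilled crosses on top. Origin: centre of its underside; x towards the fence, y towards the end stop. Starts 20 to 45 mm short of fence and stop, up to 0.12 rad askew. Seated: origin at x 17.5, y -8, z 18 mm in the jig frame. Two bored rails at far right are not used.
- rail_back_left (a point): corner of the rail at its back long edge and left end, half way up (37.5, 130, 10.5 mm in the rail's frame); goes into the corner of fence and stop
- rail_back_right (a point): corner of the rail at its back long edge and right end, half way up (37.5, -130, 10.5 mm in the rail's frame); goes against the fence
- jig_arm_0 (a joint): angle of clamp 0, the one nearer the end stop, in the plane y = 20 mm of the jig frame (rad): 0 shut, 1.257 fully open; starts open, 1.1 to 1.25. Stiff hinge (0.15 N m), stays where it is left. With the rail seated the foot begins to bear on it at about 0.005
- jig_arm_1 (a joint): angle of clamp 1, the one farther from the end stop, in the plane y = -90 mm of the jig frame: otherwise the same as clamp 0
- jig_hinge_0 (a point): hinge of clamp 0 (x 76, y 20, z 68 mm in the jig frame; axis along the jig's y). Shut, a level flat steel bar (12 wide, 10 thick, z 67 to 77) reaches forward to x = -2; a red foot 12 mm across hangs from it at x 8.5, sole at z 38.7, over the rail; the red handle (20 mm thick) stands upright at x 52 to 79, top at z 170
- jig_hinge_1 (a point): hinge of clamp 1 (x 76, y -90, z 68 mm in the jig frame); same clamp as clamp 0
- jig_bar_0 (a point): point on the top face of clamp 0's bar, on its centre line, 70 mm out from the hinge (x 6, y 20, z 77 mm when shut); moves with the bar. Open at 1.2 rad it is near x 59, z 137, the bar standing steeply with its top face turned to the back, the foot near x 24, z 120, the handle leaning back to x 170, z 115: draw the bar forward from behind, following its arc, then press it down
- jig_bar_1 (a point): the same point on clamp 1's bar (x 6, y -90, z 77 mm when shut)
- tape_measure: yellow tape measure lying flat to the right of the jig, 74x93x34 mm, bystander; origin at the centre of its underside
- offcut: dark walnut offcut block, 60x60x45 mm, behind the right end of the jig's fence, bystander; origin at the centre of its underside
- pencil: green pencil, 7x136x7 mm, on the bench in front of the jig, bystander; origin at the centre of its underside

How it is judged:
On the way:
1. the rail is hard against fence and stop while both clamps are still open (x of each of rail_back_left, rail_back_right in the frame of jig above 0.0525 m and y of rail_back_left in the frame of jig above 0.1195 m and value of joint each of jig_arm_0, jig_arm_1 above 0.5 rad), for 0.2 s.
At the end, for the whole second after the job is handed in: The rail lies flat and at rest with both back corners within 2.5 mm of the fence and its left end within 2.5 mm of the end stop, and both clamps are shut to within 0.025 rad, their feet on the rail (x of each of rail_back_left, rail_back_right in the frame of jig above 0.0525 m and y of rail_back_left in the frame of jig above 0.1195 m and z of rail in the frame of jig below 0.0195 m and value of joint each of jig_arm_0, jig_arm_1 below 0.025 rad and linear speed of rail below 0.01 m/s); the robot touches nothing.
It fails at once if the rail is lifted or tipped off the jig's base (z of rail in the frame of jig above 0.025 m or angle between rail's own z axis and vertical above 0.08 rad).
It fails at once if a bystander is shifted by more than 2 cm (distance of any of tape_measure, offcut, pencil from where it was at the start of the episode above 0.02 m).
It also fails if it takes over 61 s, if anything falls off the work surface, if the arm or the gripper's body presses on something with over 40 N, if the wrist force passes 120 N, or if a joint passes its speed limit or range.

## Working session

There is one attempt and no reset: what is moved stays moved. The work goes in short steps, Python scripts to look and compute and a tool call to move; the robot and the scene stay as the last step left them, time stands still between calls to the robot, and variables do not carry over. Pictures are saved under pics/ and viewed, at most 10 in all, crops included, and the job is handed in when it is done.

Besides the shell and the picture viewer there is one more tool, called as name(argument=value, ...), one argument or row to a line, values as JSON. drive_tool: Moves the arm, as the interface text tells. Its arguments: {"type":"object","properties":{"increments":{"type":"array"},"newtons":{"type":"number"}},"required":["increments"]}

```bash
mkdir -p pics; python3 - <<'E'
from bench import get_state,camera
import cv2,pickle
s=get_state();print({k:s[k] for k in('time','tcp_pos','orientation','grip_width')})
for n in('scene','top'):
    c=camera(n);pickle.dump(c,open(f'{n}0.pkl','wb'));cv2.imwrite(f'pics/{n}0.png',c['pixels'][:,:,::-1]);print(n,c['intrinsics'],c['k1'],c['R'],c['t'])
E
```

```text
{'time': 0.0, 'tcp_pos': array([ 0.16871899, -0.62736225,  0.30300012]), 'orientation': array([-3.11290597e+00, -4.11384827e-01,  5.52571984e-04]), 'grip_width': 0.08519671371893912}
scene [[445.42753959   0.         321.08678706]
 [  0.         445.42753959 243.05759028]
 [  0.           0.           1.        ]] 0.004557979678397457 [[-0.74772432 -0.66382528 -0.01563146]
 [-0.40931291  0.47932583 -0.7763438 ]
 [ 0.5228492  -0.57409298 -0.63011583]] [0.31954823 0.38295182 0.49725008]
top [[611.41458195   0.         327.66421724]
 [  0.         611.41458195 235.72611645]
 [  0.           0.           1.        ]] 0.05732669592414426 [[ 0.01205645 -0.99983561 -0.01354228]
 [-0.9862969  -0.00966246 -0.16469685]
 [ 0.16453892  0.01534237 -0.98625126]] [-0.18951385  0.58720795  1.24180353]
```

View pics/top0.png

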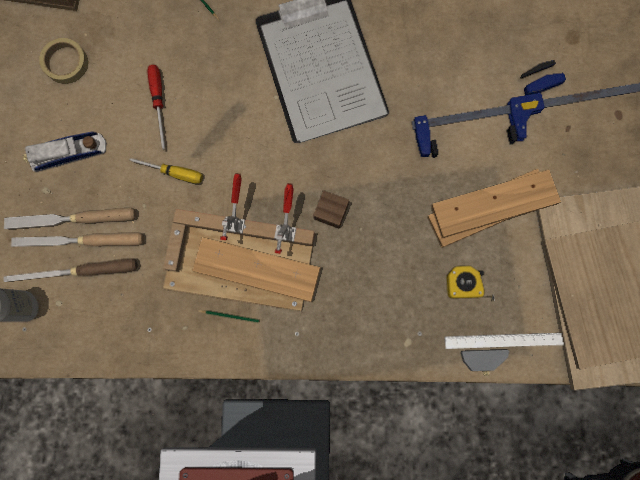

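View pics/scene0.png

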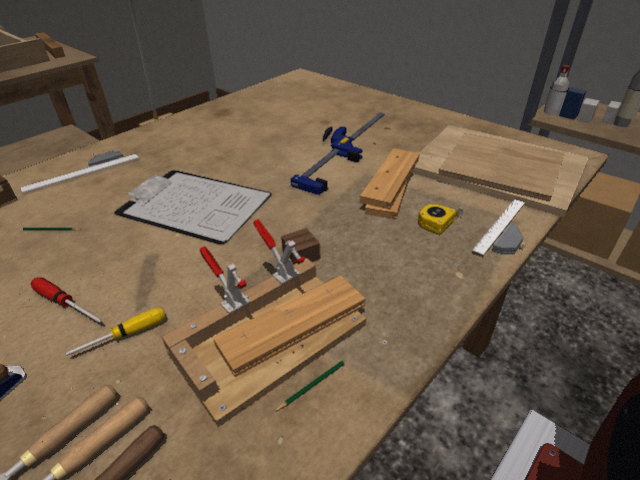

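```bash
cat > h.py <<'E'
import numpy as np,cv2,pickle
def ray(c,p):
    K=c['intrinsics'];u=(np.array(p,float)-K[:2,2])/K[0,0];x=u.copy()
    for _ in range(9): x=u/(1+c['k1']*(x@x))
    R=np.array(c['R']);return -R.T@c['t'],R.T@np.r_[x,1]
def onz(c,p,z):
    o,d=ray(c,p);return o+d*(z-o[2])/d[2]
def proj(c,X):
    v=c['R']@np.array(X)+c['t'];x=v[:2]/v[2];x=x*(1+c['k1']*(x@x));return x*c['intrinsics'][0,0]+c['intrinsics'][:2,2]
def two(c1,p1,c2,p2):
    o1,d1=ray(c1,p1);o2,d2=ray(c2,p2);s=np.linalg.lstsq(np.c_[d1,-d2],o2-o1,rcond=None)[0]
    a,b=o1+d1*s[0],o2+d2*s[1];return (a+b)/2,np.linalg.norm(a-b)
E
python3 - <<'E'
import pickle,cv2
for n,(x,y,w,h) in {'top':(150,165,190,150),'scene':(155,210,220,210)}.items():
    i=pickle.load(open(f'{n}0.pkl','rb'))['pixels'][y:y+h,x:x+w,::-1]
    k=4 if n=='top' else 2.8
    cv2.imwrite(f'pics/{n}c.png',cv2.resize(i,None,fx=k,fy=k,interpolation=cv2.INTER_CUBIC))
E
```

```text
(no output)
```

View pics/topc.png

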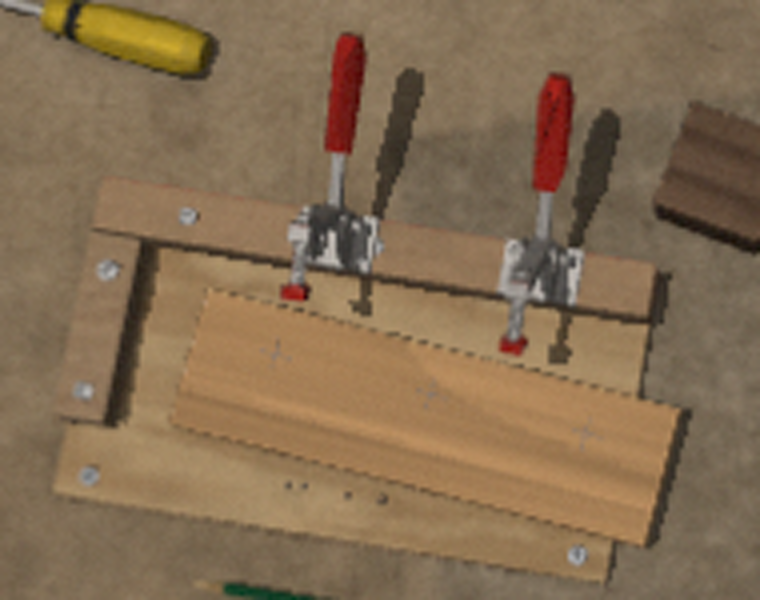

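View pics/scenec.png

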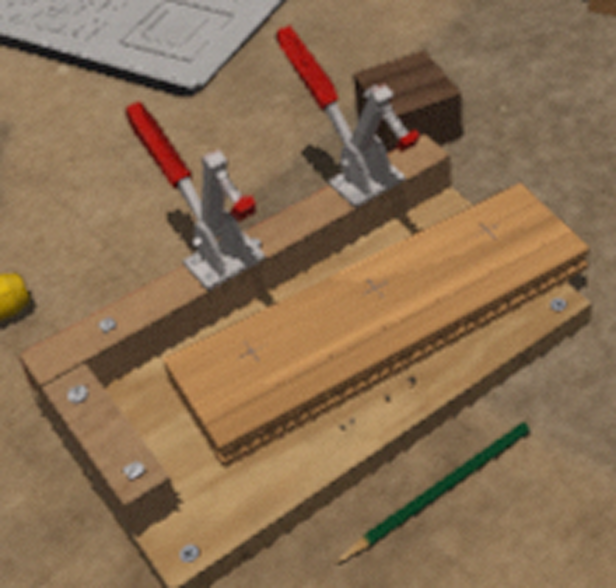

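```bash
cat > loc.py <<'E'
from h import *
c=pickle.load(open('top0.pkl','rb'))
f=lambda p,z:onz(c,(150+(p[0]+.5)/4-.5,165+(p[1]+.5)/4-.5),z)
FL,FR=f((57,486),.018),f((609,573),.018)
print('base front',FL,FR,np.linalg.norm(FL-FR))
for z in(.048,.066):
    BL,BR=f((107,178),z),f((660,262),z);print(z,'fence back',BL,BR,np.linalg.norm((BL-BR)[:2]),np.linalg.norm((BL-FL)[:2]),np.linalg.norm((BR-FR)[:2]))
r=[f(p,.039) for p in((208,290),(686,408),(645,543),(171,428))]
print('rail',np.round(r,4),[np.linalg.norm(r[i]-r[(i+1)%4]) for i in range(4)])
# jig pose
d=FL-FR;BL,BR=f((107,178),.048),f((660,262),.048);e=BL-BR
ey=(d+e)[:2];ey/=np.linalg.norm(ey);ex=np.array([ey[1],-ey[0]])
o=(FL+FR+BL+BR)[:2]/4;print('jig',o,'yaw',np.arctan2(ex[1],ex[0]),np.arctan2(-d[0],d[1]),np.arctan2(-e[0],e[1]))
J=np.c_[ex,ey]
for p in r: print('rail in jig',J.T@(p[:2]-o))
print('rail c',J.T@(np.mean(r,0)[:2]-o))
np.savez('jig.npz',o=o,J=J)
s=pickle.load(open('scene0.pkl','rb'))
g=lambda x,y,z:np.r_[o+J@[x,y],z]
for n,X in {'FL':(-.085,.15,.018),'FR':(-.085,-.15,.018),'BR':(.085,-.15,.048),'foot0':(.024,.02,.12),'bar0':(.059,.02,.137),'foot1':(.024,-.09,.12)}.items():
    print(n,'scenecrop',(proj(s,g(*X))-[155,210])*2.8,'topcrop',(proj(c,g(*X))-[150,165])*4)
# offcut, base
E
python3 loc.py
```

```text
base front [0.48209487 0.16435809 0.018     ] [ 0.43892185 -0.12994407  0.018     ] 0.29745195719322604
0.048 fence back [0.64323895 0.13873538 0.048     ] [ 0.60086375 -0.15541491  0.048     ] 0.29718688868210685 0.16316843686099552 0.16393274222276688
0.066 fence back [0.6394698  0.13389719 0.066     ] [ 0.59769478 -0.15608691  0.066     ] 0.29297769156954234 0.1602957766940681 0.16091082226099032
rail [[ 0.585   0.0845  0.039 ]
 [ 0.5246 -0.17    0.039 ]
 [ 0.4537 -0.1496  0.039 ]
 [ 0.5114  0.1005  0.039 ]] [np.float64(0.2616056687659544), np.float64(0.07380346927632978), np.float64(0.256678159799872), np.float64(0.07536418060727039)]
jig [0.54127986 0.00443362] yaw -0.1443669222981161 -0.14565733677834783 -0.14307535686389505
rail in jig [0.03175468 0.08557259]
rail in jig [ 0.00856884 -0.17500358]
rail in jig [-0.06455752 -0.16502917]
rail in jig [-0.04342952  0.09077795]
rail c [-0.01691588 -0.04092055]
FL scenecrop [176.41646778 583.32055055] topcrop [ 53.72334949 490.7991021 ]
FR scenecrop [593.12853616 294.09673342] topcrop [610.84316545 577.89964758]
BR scenecrop [423.6163072  126.37257136] topcrop [660.13849586 255.00923991]
foot0 scenecrop [251.87676479 211.35649665] topcrop [297.97141021 297.22981805]
bar0 scenecrop [215.22285129 157.82315709] topcrop [304.77223994 222.39070058]
foot1 scenecrop [404.94728946 127.96141357] topcrop [516.18150705 330.86740427]
```

```bash
cat >> h.py <<'E'
from scipy.spatial.transform import Rotation as Ro
def plan(tilt,pts,L):
    """tips (jig frame) -> turn in deg and shifts from present pose"""
    from bench import get_state
    s=get_state();j=np.load('jig.npz');o,J=j['o'],j['J']
    R0=Ro.from_rotvec(s['orientation']);jy=np.r_[J[:,1],0]
    B=np.c_[np.r_[J[:,0],0],-jy,[0,0,-1.]]
    R1=Ro.from_rotvec(-np.radians(tilt)*jy)*Ro.from_matrix(B)
    print('turn',np.round(np.degrees((R1*R0.inv()).as_rotvec()),2),'force',np.round(s['contact_force'],1),'t',s['time'],'w',s['grip_width'])
    z=R0.as_matrix()[:,2];w=s['tcp_pos']+L*z;print('tip now (jig)',np.round(np.r_[J.T@(w[:2]-o),w[2]],4))
    for p in pts:
        X=np.r_[o+J@p[:2],p[2]]-L*R1.as_matrix()[:,2];print(p,'shift',np.round(X-s['tcp_pos'],4))
E
python3 -c "
from h import *
plan(10,[(-.11,-.04,.15),(-.11,-.04,.0225),(-.04,-.04,.0225),(-.031,-.04,.0225)],.060)"
```

```text
turn [  0.51 -10.06 -23.28] force [ 0.3 -0.   0.3] t 0.1 w 0.08510105173752197
tip now (jig) [-0.2778 -0.6788  0.2431]
(-0.11, -0.04, 0.15) shift [ 0.2476  0.6096 -0.094 ]
(-0.11, -0.04, 0.0225) shift [ 0.2476  0.6096 -0.2215]
(-0.04, -0.04, 0.0225) shift [ 0.3169  0.5995 -0.2215]
(-0.031, -0.04, 0.0225) shift [ 0.3258  0.5982 -0.2215]
```

drive_tool(
  increments=[
    [[0.248,0.61,-0.06],[0.5,-10.06,-23.3],0.085],
    [[0.248,0.61,-0.06],[0.5,-10.06,-23.3],0.085],
    [[0.248,0.61,-0.06],[0.5,-10.06,-23.3],0.085],
    [[0.248,0.61,-0.06],[0.5,-10.06,-23.3],0.085],
    [[0.248,0.61,-0.06],[0.5,-10.06,-23.3],0.085],
    [[0.248,0.61,-0.06],[0.5,-10.06,-23.3],0.085],
    [[0.248,0.61,-0.06],[0.5,-10.06,-23.3],0.085],
    [[0.248,0.61,-0.06],[0.5,-10.06,-23.3],0.085],
    [[0.248,0.61,-0.06],[0.5,-10.06,-23.3],0.085],
    [[0.248,0.61,-0.06],[0.5,-10.06,-23.3],0.085],
    [[0.248,0.61,-0.06],[0.5,-10.06,-23.3],0.085],
    [[0.248,0.61,-0.06],[0.5,-10.06,-23.3],0.085],
    [[0.248,0.61,-0.06],[0.5,-10.06,-23.3],0.085],
    [[0.248,0.61,-0.06],[0.5,-10.06,-23.3],0.085],
    [[0.248,0.61,-0.06],[0.5,-10.06,-23.3],0.085],
    [[0.248,0.61,-0.06],[0.5,-10.06,-23.3],0.085],
    [[0.248,0.61,-0.06],[0.5,-10.06,-23.3],0.085],
    [[0.248,0.61,-0.06],[0.5,-10.06,-23.3],0.085],
    [[0.248,0.61,-0.06],[0.5,-10.06,-23.3],0.085],
    [[0.248,0.61,-0.06],[0.5,-10.06,-23.3],0.085],
  ],
)

```text
time: 1.77
tcp_pos: [0.4164, -0.0188, 0.2437]
orientation: [3.107, -0.229, 0.271]
contact_force: [0.2, 0.4, -0.2]
grip_width: 0.0847
gripper_force: 0.0
```

```bash
python3 -c "
from h import *
plan(10,[(-.11,-.04,.0225),(-.085,-.04,.0225),(-.04,-.04,.0225)],.060)"
```

```text
turn [ 0.09 -0.04  0.15] force [ 0.2  0.4 -0.2] t 1.7667 w 0.08472468960465525
tip now (jig) [-0.1098 -0.0411  0.1846]
(-0.11, -0.04, 0.0225) shift [-0.      0.001  -0.1621]
(-0.085, -0.04, 0.0225) shift [ 0.0247 -0.0026 -0.1621]
(-0.04, -0.04, 0.0225) shift [ 0.0692 -0.0091 -0.1621]
```

drive_tool(
  increments=[
    [[0,0.001,-0.04],[0,0,0],0.085],
    [[0,0.001,-0.08],[0,0,0],0.085],
    [[0,0.001,-0.12],[0,0,0],0.085],
    [[0,0.001,-0.145],[0,0,0],0.085],
    [[0,0.001,-0.161],[0,0,0],0.085],
    [[0,0.001,-0.161],[0,0,0],0.085],
    [[0.015,-0.001,-0.161],[0,0,0],0.085],
    [[0.025,-0.0025,-0.161],[0,0,0],0.085],
    [[0.031,-0.0034,-0.161],[0,0,0],0.085],
    [[0.037,-0.0043,-0.161],[0,0,0],0.085],
    [[0.043,-0.0052,-0.161],[0,0,0],0.085],
    [[0.049,-0.006,-0.161],[0,0,0],0.085],
    [[0.055,-0.007,-0.161],[0,0,0],0.085],
    [[0.06,-0.0077,-0.161],[0,0,0],0.085],
    [[0.064,-0.0083,-0.161],[0,0,0],0.085],
    [[0.064,-0.0083,-0.161],[0,0,0],0.085],
  ],
)

```text
time: 3.1
tcp_pos: [0.4817, -0.0259, 0.083]
orientation: [3.108, -0.225, 0.273]
contact_force: [0.3, -0.4, -0.4]
grip_width: 0.0852
gripper_force: 0.0
```

```bash
python3 - <<'E'
from h import *
from bench import camera
plan(10,[(-.033,-.04,.0225)],.060)
c=camera('top');pickle.dump(c,open('top1.pkl','wb'))
i=c['pixels'][165:315,150:340,::-1];cv2.imwrite('pics/t1.png',cv2.resize(i,None,fx=4,fy=4,interpolation=cv2.INTER_CUBIC))
E
```

```text
turn [0.06 0.02 0.03] force [ 0.3 -0.4 -0.4] t 3.1 w 0.08524848233935017
tip now (jig) [-0.0442 -0.0386  0.0239]
(-0.033, -0.04, 0.0225) shift [ 0.0109 -0.003  -0.0014]
```

View pics/t1.png

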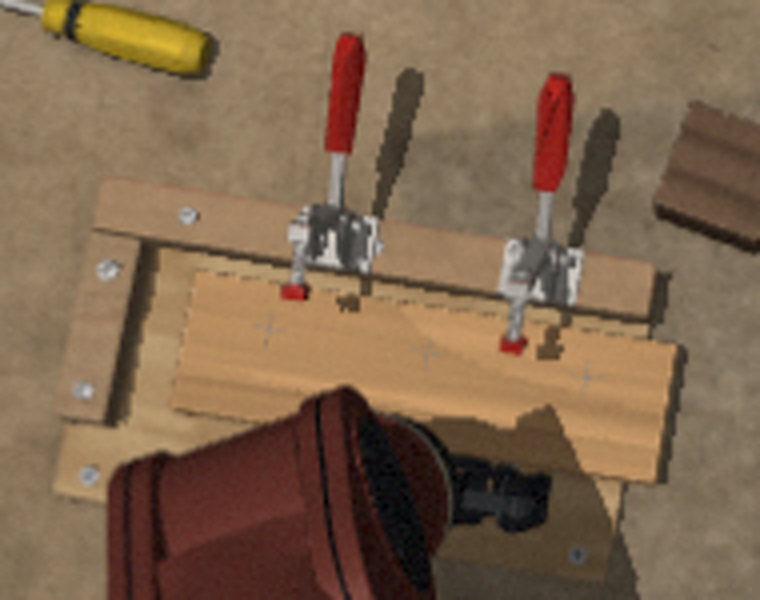

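```bash
python3 - <<'E'
from h import *
c=pickle.load(open('top1.pkl','rb'));j=np.load('jig.npz')
f=lambda p,z:j['J'].T@(onz(c,(150+(p[0]+.5)/4-.5,165+(p[1]+.5)/4-.5),z)[:2]-j['o'])
for p,z in(((197,268),.039),((680,346),.039),((660,482),.039),((174,409),.039),((140,240),.048),((648,322),.048),((137,243),.048),((107,425),.048)): print(p,f(p,z))
E
```

```text
(197, 268) [0.04250091 0.09358044]
(680, 346) [ 0.0406022  -0.16668049]
(660, 482) [-0.03197549 -0.16768827]
(174, 409) [-0.03333529  0.09115982]
(140, 240) [0.05140958 0.1238641 ]
(648, 322) [ 0.04937284 -0.14847881]
(137, 243) [0.04958358 0.12511412]
(107, 425) [-0.0476028   0.12174434]
```

```bash
python3 - <<'E'
from h import *
plan(10,[(-.075,-.04,.05),(-.07,-.21,.05),(.0,-.21,.05),(.0,-.21,.0235),(.0,-.185,.0235),(.0,-.155,.0235)],.073)
E
```

```text
turn [0.06 0.02 0.03] force [0.1 0.7 0.2] t 3.15 w 0.08520209158134034
tip now (jig) [-0.0423 -0.0386  0.0111]
(-0.075, -0.04, 0.05) shift [-0.0325  0.0032  0.0389]
(-0.07, -0.21, 0.05) shift [-0.0521 -0.1657  0.0389]
(0.0, -0.21, 0.05) shift [ 0.0172 -0.1758  0.0389]
(0.0, -0.21, 0.0235) shift [ 0.0172 -0.1758  0.0124]
(0.0, -0.185, 0.0235) shift [ 0.0208 -0.151   0.0124]
(0.0, -0.155, 0.0235) shift [ 0.0251 -0.1214  0.0124]
```

drive_tool(
  increments=[
    [[-0.0325,0.003,0.02],[0,0,0],0],
    [[-0.0325,0.003,0.039],[0,0,0],0],
    [[-0.04,-0.04,0.039],[0,0,0],0],
    [[-0.045,-0.08,0.039],[0,0,0],0],
    [[-0.05,-0.12,0.039],[0,0,0],0],
    [[-0.052,-0.166,0.039],[0,0,0],0],
    [[-0.02,-0.172,0.039],[0,0,0],0],
    [[0.017,-0.176,0.039],[0,0,0],0],
    [[0.017,-0.176,0.0125],[0,0,0],0],
    [[0.017,-0.176,0.0125],[0,0,0],0],
    [[0.019,-0.163,0.0125],[0,0,0],0],
    [[0.0205,-0.153,0.0125],[0,0,0],0],
    [[0.0213,-0.147,0.0125],[0,0,0],0],
    [[0.0222,-0.141,0.0125],[0,0,0],0],
    [[0.023,-0.135,0.0125],[0,0,0],0],
    [[0.0239,-0.129,0.0125],[0,0,0],0],
    [[0.0247,-0.124,0.0125],[0,0,0],0],
    [[0.0247,-0.124,0.0125],[0,0,0],0],
  ],
)

```text
time: 4.65
tcp_pos: [0.5059, -0.149, 0.0958]
orientation: [3.107, -0.224, 0.273]
contact_force: [0.4, 0.4, 0.2]
grip_width: 0.0003
gripper_force: 0.0
```

```bash
python3 - <<'E'
from h import *
from bench import camera
plan(10,[(0,-.15,.0235)],.073)
c=camera('top');pickle.dump(c,open('top2.pkl','wb'))
i=c['pixels'][165:315,150:340,::-1];cv2.imwrite('pics/t2.png',cv2.resize(i,None,fx=4,fy=4,interpolation=cv2.INTER_CUBIC))
E
```

```text
turn [ 0.1   0.03 -0.02] force [0.4 0.4 0.2] t 4.65 w 0.00029164882571261665
tip now (jig) [-0.0002 -0.157   0.0239]
(0, -0.15, 0.0235) shift [ 0.0013  0.0068 -0.0004]
```

View pics/t2.png

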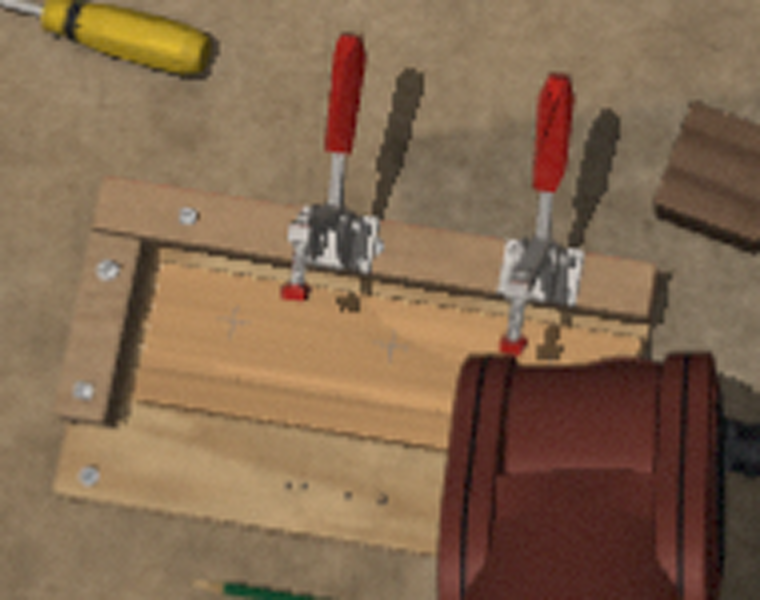

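drive_tool(
  increments=[
    [[0.0004,0.003,0],[0,0,0],0],
    [[0.0009,0.006,0],[0,0,0],0],
    [[0.0012,0.008,0],[0,0,0],0],
    [[0.0014,0.0095,0],[0,0,0],0],
    [[0.0014,0.0095,0],[0,0,0],0],
  ],
)

```text
time: 5.12
tcp_pos: [0.507, -0.1401, 0.0954]
orientation: [3.108, -0.225, 0.272]
contact_force: [0.1, -0.8, 1.0]
grip_width: 0.0002
gripper_force: 0.2
```

drive_tool(
  increments=[
    [[0.0002,0.0015,0],[0,0,0],0],
    [[0.0004,0.003,0],[0,0,0],0],
    [[0.0004,0.003,0],[0,0,0],0],
  ],
)

```text
time: 5.37
tcp_pos: [0.5071, -0.139, 0.0954]
orientation: [3.106, -0.228, 0.271]
contact_force: [-1.4, -7.8, -0.1]
grip_width: 0.0003
gripper_force: 3.7
```

drive_tool(
  increments=[
    [[0.0002,0.0015,0],[0,0,0],0],
    [[0.0004,0.003,0],[0,0,0],0],
    [[0.0004,0.003,0],[0,0,0],0],
  ],
)

```text
time: 5.62
tcp_pos: [0.507, -0.1386, 0.0955]
orientation: [3.103, -0.231, 0.27]
contact_force: [-1.6, -16.6, -1.6]
grip_width: -0.0002
gripper_force: 8.2
```

```bash
python3 - <<'E'
from h import *
plan(10,[(0,-.17,.0235),(0,-.20,.05),(-.085,-.20,.05)],.073)
plan(10,[(-.085,-.02,.05),(-.085,-.02,.0235),(-.05,-.02,.0235),(-.035,-.02,.0235)],.06)
E
```

```text
turn [ 0.32 -0.06  0.28] force [ -1.6 -16.6  -1.6] t 5.6167 w -0.0002192870829941132
tip now (jig) [-0.0006 -0.1469  0.0236]
(0, -0.17, 0.0235) shift [-0.0028 -0.0234 -0.0001]
(0, -0.2, 0.05) shift [-0.0071 -0.0531  0.0264]
(-0.085, -0.2, 0.05) shift [-0.0912 -0.0408  0.0264]
turn [ 0.32 -0.06  0.28] force [ -1.6 -16.6  -1.6] t 5.6167 w -0.0002192870829941132
tip now (jig) [-0.0029 -0.1469  0.0364]
(-0.085, -0.02, 0.05) shift [-0.0631  0.137   0.0136]
(-0.085, -0.02, 0.0235) shift [-0.0631  0.137  -0.0129]
(-0.05, -0.02, 0.0235) shift [-0.0284  0.1319 -0.0129]
(-0.035, -0.02, 0.0235) shift [-0.0136  0.1298 -0.0129]
```

drive_tool(
  increments=[
    [[-0.003,-0.028,0],[0,0,0],0],
    [[-0.007,-0.057,0.026],[0,0,0],0],
    [[-0.049,-0.05,0.026],[0,0,0],0],
    [[-0.09,-0.045,0.026],[0,0,0],0.085],
    [[-0.084,-0.005,0.026],[0,0,0],0.085],
    [[-0.078,0.035,0.02],[0,0,0],0.085],
    [[-0.072,0.075,0.013],[0,0,0],0.085],
    [[-0.066,0.115,0.013],[0,0,0],0.085],
    [[-0.063,0.133,0.013],[0,0,0],0.085],
    [[-0.063,0.133,-0.013],[0,0,0],0.085],
    [[-0.063,0.133,-0.013],[0,0,0],0.085],
    [[-0.045,0.13,-0.013],[0,0,0],0.085],
    [[-0.035,0.129,-0.013],[0,0,0],0.085],
    [[-0.028,0.128,-0.013],[0,0,0],0.085],
    [[-0.022,0.127,-0.013],[0,0,0],0.085],
    [[-0.018,0.1265,-0.013],[0,0,0],0.085],
    [[-0.018,0.1265,-0.013],[0,0,0],0.085],
  ],
)

```text
time: 7.03
tcp_pos: [0.4902, -0.0082, 0.0826]
orientation: [3.107, -0.227, 0.272]
contact_force: [0.0, 0.6, 0.1]
grip_width: 0.0851
gripper_force: 0.0
```

drive_tool(
  increments=[
    [[0.002,-0.0003,0],[0,0,0],0.085],
    [[0.004,-0.0006,0],[0,0,0],0.085],
    [[0.004,-0.0006,0],[0,0,0],0.085],
  ],
)

```text
time: 7.28
tcp_pos: [0.4937, -0.0086, 0.0824]
orientation: [3.107, -0.226, 0.272]
contact_force: [-0.4, -0.1, 0.3]
grip_width: 0.085
gripper_force: 0.3
```

drive_tool(
  increments=[
    [[0.002,-0.0003,0],[0,0,0],0.085],
    [[0.004,-0.0006,0],[0,0,0],0.085],
    [[0.004,-0.0006,0],[0,0,0],0.085],
  ],
)

```text
time: 7.53
tcp_pos: [0.4958, -0.0089, 0.0816]
orientation: [3.107, -0.226, 0.264]
contact_force: [-11.2, 2.8, 7.3]
grip_width: 0.0847
gripper_force: 5.9
```

drive_tool(
  increments=[
    [[0.002,-0.0003,0],[0,0,0],0.085],
    [[0.004,-0.0006,0],[0,0,0],0.085],
    [[0.004,-0.0006,0],[0,0,0],0.085],
  ],
)

```text
time: 7.78
tcp_pos: [0.4964, -0.0095, 0.0801]
orientation: [3.107, -0.227, 0.253]
contact_force: [-26.3, 3.5, 14.9]
grip_width: 0.0851
gripper_force: 13.2
```

drive_tool(
  increments=[
    [[-0.01,0.0015,0.001],[0,0,0],0.085],
    [[-0.04,0.006,0.005],[0,0,0],0.085],
    [[-0.06,0.009,0.04],[0,0,0],0],
    [[-0.06,0.05,0.08],[0,0,0],0],
    [[-0.06,0.09,0.12],[0,0,0],0],
    [[-0.06,0.13,0.16],[0,0,0],0],
    [[-0.06,0.17,0.16],[0,0,0],0],
    [[-0.06,0.21,0.16],[0,0,0],0],
    [[-0.06,0.21,0.16],[0,0,0],0],
  ],
)

```text
time: 8.53
tcp_pos: [0.4421, 0.2031, 0.2448]
orientation: [3.106, -0.225, 0.281]
contact_force: [-0.4, -0.2, -1.4]
grip_width: 0.0005
gripper_force: 0.0
```

```bash
python3 - <<'E'
from h import *
from bench import camera
c=camera('top');pickle.dump(c,open('top3.pkl','wb'))
s=camera('scene');pickle.dump(s,open('scene3.pkl','wb'))
i=c['pixels'][165:315,150:340,::-1];cv2.imwrite('pics/t3.png',cv2.resize(i,None,fx=4,fy=4,interpolation=cv2.INTER_CUBIC))
i=s['pixels'][210:420,155:375,::-1];cv2.imwrite('pics/s3.png',cv2.resize(i,None,fx=2.8,fy=2.8,interpolation=cv2.INTER_CUBIC))
E
```

```text
(no output)
```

View pics/t3.png

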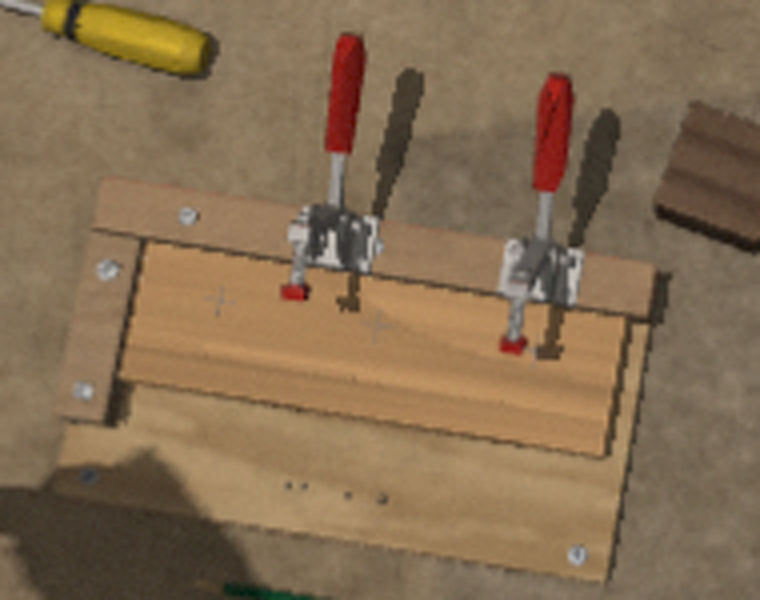

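```bash
python3 - <<'E'
from h import *
c=pickle.load(open('top3.pkl','rb'));j=np.load('jig.npz')
f=lambda p,z:j['J'].T@(onz(c,(150+(p[0]+.5)/4-.5,165+(p[1]+.5)/4-.5),z)[:2]-j['o'])
for n,p,z in(('railBR',(628,319),.039),('railFR',(607,456),.039),('railFL',(122,380),.039),('railBL',(144,242),.039),('baseFR',(609,575),.018),('baseFL',(57,488),.018),('baseR',(650,325),.018),('stopF',(107,425),.048),('stopB',(137,240),.048)): print(n,p,f(p,z))
# sub-pixel edges across right end: intensity profile along jig y at mid-x
g=cv2.cvtColor(c['pixels'],cv2.COLOR_RGB2GRAY).astype(np.float32)
o,J=j['o'],j['J']
for lab,z,rng in(('right',.039,(-.165,-.115)),('left',.039,(.1,.14))):
  ys=np.arange(rng[0],rng[1],.001);prof=[]
  for y in ys:
    v=[]
    for x in np.arange(-.01,.03,.002) if lab=='right' else np.arange(-.01,.03,.002):
      p=proj(c,np.r_[o+J@[x,y],z]).astype(np.float32);v.append(cv2.getRectSubPix(g,(1,1),(float(p[0]),float(p[1])))[0,0])
    prof.append(np.mean(v))
  print(lab,[(round(y*1e3),int(q)) for y,q in zip(ys,prof)])
E
```

```text
railBR (628, 319) [ 0.05061897 -0.13718362]
railFR (607, 456) [-0.02280815 -0.13803647]
railFL (122, 380) [-0.02242812  0.12113849]
railBL (144, 242) [0.05197647 0.12405442]
baseFR (609, 575) [-0.08299637 -0.14787693]
baseFL (57, 488) [-0.08261873  0.14953169]
baseR (650, 325) [ 0.05222351 -0.14790874]
stopF (107, 425) [-0.0476028   0.12174434]
stopB (137, 240) [0.05116645 0.12542623]
right [(-165, 109), (-164, 109), (-163, 108), (-162, 108), (-161, 108), (-160, 108), (-159, 109), (-158, 110), (-157, 111), (-156, 111), (-155, 111), (-154, 109), (-153, 106), (-152, 96), (-151, 81), (-150, 74), (-149, 87), (-148, 111), (-147, 132), (-146, 141), (-145, 142), (-144, 142), (-143, 140), (-142, 136), (-141, 123), (-140, 98), (-139, 75), (-138, 69), (-137, 74), (-136, 91), (-135, 117), (-134, 135), (-133, 139), (-132, 138), (-131, 137), (-130, 137), (-129, 138), (-128, 137), (-127, 137), (-126, 137), (-125, 137), (-124, 137), (-123, 137), (-122, 137), (-121, 138), (-120, 138), (-119, 138), (-118, 139), (-117, 139), (-116, 139)]
left [(100, 136), (101, 137), (102, 137), (103, 137), (104, 137), (105, 137), (106, 137), (107, 137), (108, 137), (109, 137), (110, 137), (111, 137), (112, 137), (113, 137), (114, 136), (115, 136), (116, 137), (117, 137), (118, 137), (119, 136), (120, 136), (121, 130), (122, 115), (123, 93), (124, 71), (125, 61), (126, 71), (127, 93), (128, 109), (129, 119), (130, 123), (131, 125), (132, 125), (133, 125), (134, 126), (135, 126), (136, 126), (137, 125), (138, 125), (139, 125), (140, 125)]
```

```bash
cat > clamp.py <<'E'
from h import *
import sys
y=float(sys.argv[1])
def tip(th,d=.064,off=0):
    u=np.array([-np.cos(th),np.sin(th)]);n=np.array([np.sin(th),np.cos(th)])
    C=np.array([.076,.068])+d*u+(.009+off)*n
    return (round(C[0]+.0103,4),y,round(C[1]+.0038,4))
s=tip(1.25,off=.012)
plan(20,[(s[0]-.035,y,s[2]+.095),s]+[tip(t) for t in(1.1,.95,.8,.65,.5,.35,.2,.1,.05,0)],.073)
E
python3 - <<'E'
import numpy as np
j=np.load('jig.npz');np.savez('jig.npz',o=j['o']+j['J']@[-.0035,.0005],J=j['J'])
E
python3 clamp.py .02
```

```text
turn [-1.52 -9.67 -0.37] force [ 0.3  0.2 -0.2] t 8.6333 w 0.00022355398638386123
tip now (jig) [-0.1111  0.1853  0.1728]
(np.float64(0.05099999999999999), 0.02, np.float64(0.2342)) shift [ 0.1248 -0.1849  0.0582]
(np.float64(0.086), 0.02, np.float64(0.1392)) shift [ 0.1594 -0.1899 -0.0368]
(np.float64(0.0653), 0.02, np.float64(0.1329)) shift [ 0.1389 -0.1869 -0.0431]
(np.float64(0.0564), 0.02, np.float64(0.1291)) shift [ 0.1301 -0.1856 -0.0469]
(np.float64(0.0482), 0.02, np.float64(0.124)) shift [ 0.122  -0.1845 -0.052 ]
(np.float64(0.0408), 0.02, np.float64(0.1177)) shift [ 0.1147 -0.1834 -0.0583]
(np.float64(0.0344), 0.02, np.float64(0.1104)) shift [ 0.1083 -0.1825 -0.0656]
(np.float64(0.0293), 0.02, np.float64(0.1022)) shift [ 0.1033 -0.1818 -0.0738]
(np.float64(0.0254), 0.02, np.float64(0.0933)) shift [ 0.0994 -0.1812 -0.0827]
(np.float64(0.0235), 0.02, np.float64(0.0871)) shift [ 0.0976 -0.1809 -0.0889]
(np.float64(0.0228), 0.02, np.float64(0.084)) shift [ 0.0969 -0.1808 -0.092 ]
(np.float64(0.0223), 0.02, np.float64(0.0808)) shift [ 0.0964 -0.1807 -0.0952]
```

View pics/s3.png

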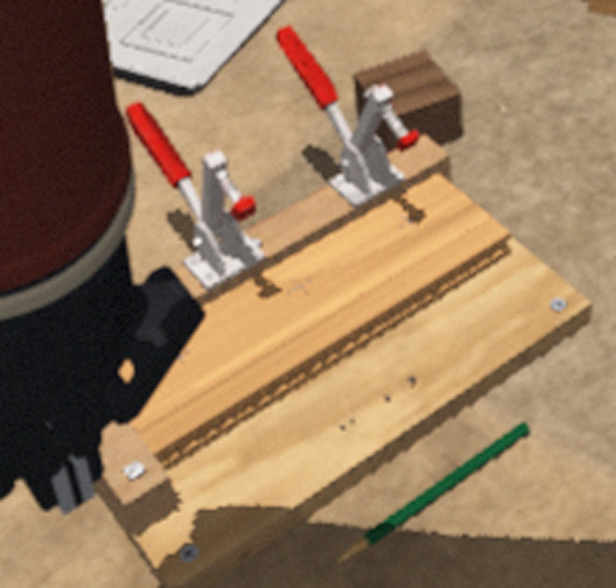

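drive_tool(
  increments=[
    [[0.02,-0.01,0.03],[-0.7,-4.8,-0.2],0],
    [[0.04,-0.04,0.06],[-1.5,-9.7,-0.4],0],
    [[0.06,-0.075,0.065],[-1.5,-9.7,-0.4],0],
    [[0.085,-0.105,0.065],[-1.5,-9.7,-0.4],0],
    [[0.105,-0.14,0.06],[-1.5,-9.7,-0.4],0],
    [[0.125,-0.17,0.06],[-1.5,-9.7,-0.4],0],
    [[0.13,-0.185,0.058],[-1.5,-9.7,-0.4],0],
    [[0.14,-0.187,0.03],[-1.5,-9.7,-0.4],0],
    [[0.15,-0.189,0],[-1.5,-9.7,-0.4],0],
    [[0.16,-0.19,-0.037],[-1.5,-9.7,-0.4],0],
    [[0.16,-0.19,-0.037],[-1.5,-9.7,-0.4],0],
    [[0.16,-0.19,-0.037],[-1.5,-9.7,-0.4],0],
  ],
)

```text
time: 9.63
tcp_pos: [0.6007, 0.0105, 0.2035]
orientation: [3.061, -0.232, 0.528]
contact_force: [-0.4, 0.6, 0.9]
grip_width: 0.0001
gripper_force: 0.0
```

```bash
python3 clamp.py .02 | cut -c1-200
```

```text
turn [ 0.01 -0.44  0.4 ] force [-0.4  0.6  0.9] t 9.6333 w 0.00011160024117162277
tip now (jig) [0.0858 0.0138 0.1348]
(np.float64(0.05099999999999999), 0.02, np.float64(0.2342)) shift [-0.0341  0.0109  0.0992]
(np.float64(0.086), 0.02, np.float64(0.1392)) shift [0.0005 0.0059 0.0042]
(np.float64(0.0653), 0.02, np.float64(0.1329)) shift [-0.02    0.0089 -0.0021]
(np.float64(0.0564), 0.02, np.float64(0.1291)) shift [-0.0288  0.0102 -0.0059]
(np.float64(0.0482), 0.02, np.float64(0.124)) shift [-0.0369  0.0113 -0.011 ]
(np.float64(0.0408), 0.02, np.float64(0.1177)) shift [-0.0442  0.0124 -0.0173]
(np.float64(0.0344), 0.02, np.float64(0.1104)) shift [-0.0506  0.0133 -0.0246]
(np.float64(0.0293), 0.02, np.float64(0.1022)) shift [-0.0556  0.0141 -0.0328]
(np.float64(0.0254), 0.02, np.float64(0.0933)) shift [-0.0595  0.0146 -0.0417]
(np.float64(0.0235), 0.02, np.float64(0.0871)) shift [-0.0614  0.0149 -0.0479]
(np.float64(0.0228), 0.02, np.float64(0.084)) shift [-0.0621  0.015  -0.051 ]
(np.float64(0.0223), 0.02, np.float64(0.0808)) shift [-0.0625  0.0151 -0.0542]
```

drive_tool(
  increments=[
    [[-0.01,0.004,-0.001],[0,0,0],0],
    [[-0.021,0.006,-0.002],[0,0,0],0],
    [[-0.029,0.007,-0.006],[0,0,0],0],
    [[-0.037,0.0085,-0.011],[0,0,0],0],
    [[-0.0445,0.0095,-0.0175],[0,0,0],0],
    [[-0.051,0.0105,-0.025],[0,0,0],0],
    [[-0.0557,0.011,-0.033],[0,0,0],0],
    [[-0.0595,0.0115,-0.042],[0,0,0],0],
    [[-0.0615,0.012,-0.048],[0,0,0],0],
    [[-0.0615,0.012,-0.048],[0,0,0],0],
  ],
)

```text
time: 10.47
tcp_pos: [0.539, 0.0222, 0.1562]
orientation: [3.058, -0.232, 0.531]
contact_force: [0.0, -0.4, 0.3]
grip_width: -0.0002
gripper_force: 0.0
```

```bash
python3 clamp.py .02 | sed -n '1,2p;10,15p'
```

```text
turn [ 0.13 -0.31  0.45] force [ 0.  -0.4  0.3] t 10.4667 w -0.00018094208546919652
tip now (jig) [0.0233 0.0164 0.0874]
(np.float64(0.0293), 0.02, np.float64(0.1022)) shift [0.0061 0.0024 0.0146]
(np.float64(0.0254), 0.02, np.float64(0.0933)) shift [0.0022 0.0029 0.0057]
(np.float64(0.0235), 0.02, np.float64(0.0871)) shift [ 0.0003  0.0032 -0.0005]
(np.float64(0.0228), 0.02, np.float64(0.084)) shift [-0.0004  0.0033 -0.0036]
(np.float64(0.0223), 0.02, np.float64(0.0808)) shift [-0.0009  0.0034 -0.0068]
```

drive_tool(
  increments=[
    [[-0.0005,0.001,-0.003],[0,0,0],0],
    [[-0.001,0.001,-0.006],[0,0,0],0],
    [[-0.001,0.001,-0.008],[0,0,0],0],
    [[-0.001,0.001,-0.009],[0,0,0],0],
    [[-0.001,0.001,-0.009],[0,0,0],0],
  ],
)

```text
time: 10.88
tcp_pos: [0.5392, 0.0232, 0.1482]
orientation: [3.058, -0.233, 0.533]
contact_force: [-2.3, 0.0, 3.2]
grip_width: 0.0
gripper_force: 1.3
```

drive_tool(
  increments=[
    [[0,0,-0.003],[0,0,0],0],
    [[0,0,-0.006],[0,0,0],0],
    [[0,0,-0.006],[0,0,0],0],
  ],
)

```text
time: 11.13
tcp_pos: [0.5401, 0.0239, 0.1459]
orientation: [3.053, -0.231, 0.536]
contact_force: [-43.2, -1.8, 69.7]
grip_width: -0.0003
gripper_force: 35.5
```

drive_tool(
  increments=[
    [[0,0,0.006],[0,0,0],0],
    [[-0.015,0.002,0.04],[0,0,0],0],
    [[-0.028,0.004,0.08],[0,0,0],0],
    [[-0.04,0.006,0.11],[0,0,0],0],
    [[-0.045,-0.03,0.13],[0,0,0],0],
    [[-0.051,-0.07,0.14],[0,0,0],0],
    [[-0.056,-0.105,0.14],[0,0,0],0],
    [[-0.056,-0.105,0.14],[0,0,0],0],
    [[-0.056,-0.105,0.14],[0,0,0],0],
  ],
)

```text
time: 11.88
tcp_pos: [0.4828, -0.0839, 0.2825]
orientation: [3.057, -0.239, 0.534]
contact_force: [0.0, 1.6, -0.6]
grip_width: 0.0003
gripper_force: 0.0
```

```bash
python3 clamp.py -.09 | sed -n '1,5p'
```

```text
turn [ 0.1  -0.18  0.7 ] force [ 0.   1.6 -0.6] t 11.8833 w 0.0002987774240102236
tip now (jig) [-0.0169 -0.0967  0.2138]
(np.float64(0.05099999999999999), -0.09, np.float64(0.2342)) shift [ 0.0679 -0.0035  0.0203]
(np.float64(0.086), -0.09, np.float64(0.1392)) shift [ 0.1025 -0.0086 -0.0747]
(np.float64(0.0653), -0.09, np.float64(0.1329)) shift [ 0.082  -0.0056 -0.081 ]
```

drive_tool(
  increments=[
    [[0.03,-0.002,0.02],[0,0,0],0],
    [[0.06,-0.003,0.022],[0,0,0],0],
    [[0.072,-0.004,0.02],[0,0,0],0],
    [[0.082,-0.0055,-0.01],[0,0,0],0],
    [[0.093,-0.007,-0.045],[0,0,0],0],
    [[0.103,-0.0085,-0.073],[0,0,0],0],
    [[0.103,-0.0085,-0.073],[0,0,0],0],
    [[0.103,-0.0085,-0.073],[0,0,0],0],
  ],
)

```text
time: 12.55
tcp_pos: [0.5858, -0.0886, 0.2082]
orientation: [3.062, -0.23, 0.53]
contact_force: [-0.1, -0.1, 0.8]
grip_width: 0.0001
gripper_force: 0.0
```

```bash
python3 clamp.py -.09
```

```text
turn [-0.06 -0.37  0.32] force [-0.1 -0.1  0.8] t 12.55 w 7.02346169065243e-05
tip now (jig) [ 0.0855 -0.0862  0.1394]
(np.float64(0.05099999999999999), -0.09, np.float64(0.2342)) shift [-0.0351  0.0012  0.0946]
(np.float64(0.086), -0.09, np.float64(0.1392)) shift [-0.0005 -0.0039 -0.0004]
(np.float64(0.0653), -0.09, np.float64(0.1329)) shift [-0.021  -0.0009 -0.0067]
(np.float64(0.0564), -0.09, np.float64(0.1291)) shift [-0.0298  0.0004 -0.0105]
(np.float64(0.0482), -0.09, np.float64(0.124)) shift [-0.0379  0.0016 -0.0156]
(np.float64(0.0408), -0.09, np.float64(0.1177)) shift [-0.0452  0.0026 -0.0219]
(np.float64(0.0344), -0.09, np.float64(0.1104)) shift [-0.0516  0.0036 -0.0292]
(np.float64(0.0293), -0.09, np.float64(0.1022)) shift [-0.0566  0.0043 -0.0374]
(np.float64(0.0254), -0.09, np.float64(0.0933)) shift [-0.0605  0.0049 -0.0463]
(np.float64(0.0235), -0.09, np.float64(0.0871)) shift [-0.0623  0.0051 -0.0525]
(np.float64(0.0228), -0.09, np.float64(0.084)) shift [-0.063   0.0052 -0.0556]
(np.float64(0.0223), -0.09, np.float64(0.0808)) shift [-0.0635  0.0053 -0.0588]
```

drive_tool(
  increments=[
    [[-0.01,-0.002,-0.003],[0,0,0],0],
    [[-0.021,-0.001,-0.0067],[0,0,0],0],
    [[-0.03,0,-0.0105],[0,0,0],0],
    [[-0.038,0.001,-0.0156],[0,0,0],0],
    [[-0.045,0.002,-0.022],[0,0,0],0],
    [[-0.0515,0.003,-0.029],[0,0,0],0],
    [[-0.0565,0.004,-0.0375],[0,0,0],0],
    [[-0.0605,0.0045,-0.046],[0,0,0],0],
    [[-0.063,0.005,-0.0525],[0,0,0],0],
    [[-0.0635,0.005,-0.056],[0,0,0],0],
    [[-0.064,0.005,-0.06],[0,0,0],0],
    [[-0.064,0.005,-0.061],[0,0,0],0],
    [[-0.064,0.005,-0.061],[0,0,0],0],
  ],
)

```text
time: 13.63
tcp_pos: [0.5219, -0.0853, 0.1481]
orientation: [3.058, -0.233, 0.532]
contact_force: [-3.0, -0.3, 4.7]
grip_width: 0.0001
gripper_force: 2.4
```

drive_tool(
  increments=[
    [[0,0,-0.002],[0,0,0],0],
    [[0,0,-0.004],[0,0,0],0],
    [[0,0,-0.004],[0,0,0],0],
  ],
)

```text
time: 13.88
tcp_pos: [0.5227, -0.0851, 0.1464]
orientation: [3.056, -0.232, 0.533]
contact_force: [-32.2, 5.3, 50.9]
grip_width: -0.0001
gripper_force: 25.3
```

drive_tool(
  increments=[
    [[0,0,0.006],[0,0,0],0],
    [[-0.015,0.002,0.04],[0,0,0],0],
    [[-0.028,0.004,0.08],[0,0,0],0],
    [[-0.04,0.006,0.12],[0,0,0],0],
    [[-0.06,-0.03,0.14],[0,0,0],0],
    [[-0.08,-0.065,0.14],[0,0,0],0],
    [[-0.09,-0.1,0.14],[0,0,0],0],
    [[-0.09,-0.14,0.14],[0,0,0],0],
    [[-0.09,-0.18,0.14],[0,0,0],0],
    [[-0.09,-0.22,0.14],[0,0,0],0],
    [[-0.09,-0.22,0.14],[0,0,0],0],
    [[-0.09,-0.22,0.14],[0,0,0],0],
  ],
)

```text
time: 14.88
tcp_pos: [0.4316, -0.3074, 0.2835]
orientation: [3.059, -0.239, 0.533]
contact_force: [0.2, 0.7, -0.6]
grip_width: 0.0001
gripper_force: 0.0
```

```bash
python3 - <<'E'
from h import *
from bench import camera
c=camera('top');s=camera('scene')
a=cv2.resize(c['pixels'][165:315,150:340,::-1],(398,314),interpolation=cv2.INTER_CUBIC)
b=cv2.resize(s['pixels'][210:420,155:375,::-1],(398,380),interpolation=cv2.INTER_CUBIC)
a=cv2.copyMakeBorder(a,0,66,0,0,cv2.BORDER_CONSTANT);cv2.imwrite('pics/f.png',np.hstack([a,b]))
pickle.dump((c,s),open('f.pkl','wb'))
j=np.load('jig.npz')
# predicted bar end & handle top when shut, for clamps
for y in(.02,-.09):
  for n,X in(('barend',(-.002,.077)),('handle',(.065,.17))):
    P=np.r_[j['o']+j['J']@[X[0],y],X[1]];print(y,n,'left panel',(proj(c,P)-[150,165])*2.095,'right',(proj(s,P)-[155,210])*1.81+[398,0])
E
```

```text
0.02 barend left panel [157.93861522 192.00925902] right [584.32090372 189.24373554]
0.02 handle left panel [153.17817682 106.91939522] right [529.69902065  72.45015781]
-0.09 barend left panel [268.78964054 209.18023431] right [680.43966813 132.25998848]
-0.09 handle left panel [271.70006333 125.0762743 ] right [632.11800922  22.51551677]
```

View pics/f.png

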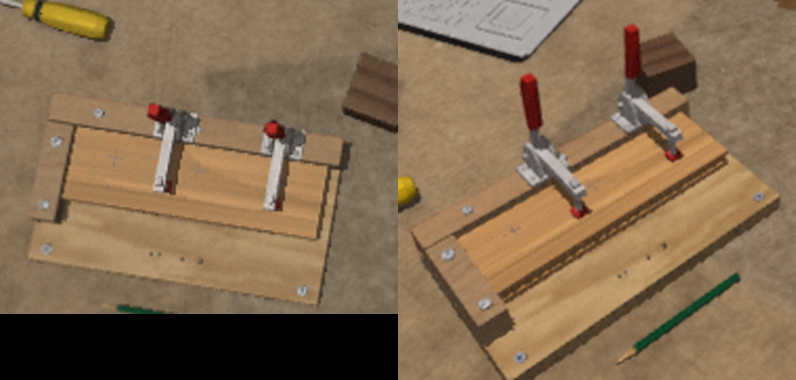

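```bash
python3 - <<'E'
from h import *
from bench import sign_off
c,_=pickle.load(open('f.pkl','rb'));a=pickle.load(open('top3.pkl','rb'))
g=[cv2.cvtColor(k['pixels'],cv2.COLOR_RGB2GRAY).astype(np.float32) for k in(a,c)]
for n,(x,y,w,h) in {'right end':(296,252,16,22),'front edge':(230,258,60,24),'left end':(178,225,14,30),'base FR (ref)':(285,290,25,22)}.items():
    print(n,cv2.phaseCorrelate(g[0][y:y+h,x:x+w].copy(),g[1][y:y+h,x:x+w].copy()))
E
```

```text
right end ((0.154782349148622, 0.08205873722744172), 0.958286273603638)
front edge ((0.23617532760770743, 0.009305939197014723), 0.3258276345001327)
left end ((0.6825146278926768, -0.05481311148914614), 0.9518056268162197)
base FR (ref) ((0.660166260108296, 0.01435806713977783), 0.9914220839738845)
```

```bash
python3 - <<'E'
from h import *
c,_=pickle.load(open('f.pkl','rb'));a=pickle.load(open('top3.pkl','rb'))
j=np.load('jig.npz');o,J=j['o'],j['J']
def prof(k,P):
    g=cv2.cvtColor(k['pixels'],cv2.COLOR_RGB2GRAY).astype(np.float32)
    m=np.array([[proj(k,np.r_[o+J@p,.039]) for p in r] for r in P],np.float32)
    return cv2.remap(g,m[...,0],m[...,1],cv2.INTER_LINEAR).mean(1).astype(int)
for n,P in {'right':[[(x,y) for x in np.arange(-.01,.03,.002)] for y in np.arange(-.155,-.128,.001)],
 'left':[[(x,y) for x in np.arange(-.01,.03,.002)] for y in np.arange(.115,.132,.001)],
 'front':[[(x,y) for y in np.arange(-.06,.0,.002)] for x in np.arange(-.035,-.01,.001)],
 'fence':[[(x,y) for y in np.arange(.05,.1,.002)] for x in np.arange(.045,.065,.001)]}.items():
    print(n,prof(a,P),prof(c,P),sep='\n')
E
```

```text
right
[110 107 101  88  75  78  98 123 138 142 142 142 139 132 113  86  70  70
  80 102 127 138 138 138 137 137 138]
[111 109 103  91  77  79 100 125 140 145 145 144 142 134 115  88  72  72
  82 104 129 140 140 140 140 140 140]
left
[136 136 136 135 135 134 125 105  82  65  63  81 102 115 122 125 126]
[138 138 138 138 139 136 126 106  84  67  65  83 104 118 125 127 128]
front
[141 141 141 141 139 138 137 135 134 132 130 127 122 114 105 100 108 124
 135 137 137 138 137 136 134]
[143 144 144 143 142 140 139 138 136 134 133 130 125 116 107 102 110 127
 137 140 140 141 140 138 136]
fence
[138 139 139 139 139 139 140 140 139 135 123 102  85  88 106 122 128 128
 128 128 129]
[141 141 141 141 141 142 143 143 141 137 126 105  87  90 108 125 130 131
 131 131 131]
```

```bash
python3 -c "
from bench import sign_off
print(sign_off())"
```

```text
the job is handed in; nothing more can be done
None
```

I pushed the rail against the fence and end stop, shut both clamps on it and handed the job in at about 15 s; the last pictures show it seated and both clamps shut, but sign-off returned no verdict.

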